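Push a pipette-tip box home down its loading lane

TASK

Push the blue pipette-tip box straight down the loading lane, between the two low guide rails, until it stands home at the black end stop (touching it or only a few millimetres short), then move the fingers clear of it. Only push it, gently, with the fingers: straighten it up in front of the lane first, never grip, lift or tip it, and let neither the box nor the robot touch either rail. Leave the other things on the table where they stand.

Things in the scene. Friction and masses are not known exactly. Their poses are not given: they have to be found in the camera images.
- lane: Fixed grey loading tray, a 300 x 116 mm plate 3 mm thick lying on the table. Origin on its centre line at the lane's mouth (where the rails begin), at table height. +x points down the lane (the way to push), +y to its left, z up. Bare apron from x = -153 to 0 mm; lane between the rails from x = 0 to the end stop's face at x = 140 mm, 88 mm wide in the clear (y = -44 to +44 mm).
- rail_left: Left guide rail, fixed aluminium, part of the tray; same origin and axes as the tray. Its bar stands from x = -4 to 140 mm and y = 44 to 52 mm (a flange 3 mm thick reaches out to y = 58 mm), its top 18 mm above the table. Must not be touched.
- rail_right: Right guide rail, the mirror image: same origin and axes as the tray, bar from x = -4 to 140 mm and y = -44 to -52 mm, top 18 mm above the table. Must not be touched.
- stop_face (a point): Centre-line point at the front face (two rubber pads) of the end stop, on the tray's upper surface, 3 mm above the table. The stop is a fixed black block 112 mm wide, its top 33 mm above the table. Tall fixed equipment near by: an analytical balance, 320 mm high, at world x above 0.55 m and y from -0.04 to 0.19 m; a stirrer with a glass cell, 300 mm high, at y below -0.32 m.
- tip_box_mid (a point): Centre of the loose blue pipette-tip box (open, yellow tips inside), half-way up its walls, 24 mm above its underside. About 68 mm along its own x, 112 mm along its own y, walls 48 mm high (tips to 55), 0.10 to 0.19 kg. It goes in end first, pushed on its 68 mm wide rear end; straight and centred it clears each rail by about 10 mm. It stops where the pushing stops.
- tip_box: The same box, origin at its underside (3 mm above the table when on the tray), same axes. It starts on the apron, its y roughly along the lane (either way round), 6 to 20 mm to the left (+y) of the centre line, the side away from the balance, up to 0.2 rad askew, its front end about 8 to 35 mm short of the mouth.
- weight_100: Bystander: grey knob weight, 30 mm across, 47 mm high, behind the end stop; origin at its underside.
- dropper_bottle: Bystander: small amber bottle with black cap, 32 mm across, 72 mm high, behind the end stop; origin at its underside.
- salt_jar: Bystander: squat clear jar with white cap, 50 mm across, 70 mm high; origin at its underside.
- vial_rack: Bystander: white open grid rack, 65 x 128 x 30 mm; origin at its underside.
- beaker_100: Bystander: empty clear glass beaker, 58 mm across, 70 mm high; origin at its underside.

How it is judged:
By the outcome, as a careful person would: the job done as asked, in the order asked, and still so for the second after the job is handed in, with the robot touching nothing.
It also fails if it takes over 53 s, if anything falls off the work surface, if the arm or the gripper's body presses on something with over 40 N, if the wrist force passes 120 N, or if a joint passes its speed limit or range.

ROBOT

A 6-joint arm with a two-finger parallel gripper is mounted at the origin on a cart in front of the work surface, level with it; the furniture and walls round the work are solid. World frame = base frame: x ahead of the robot, y to its left, z up, the work surface at z = 0. Lengths are in mm, angles in rad, forces in N, time in s.
With the tool pointing down it reaches from about 350 to 975 mm from the base axis. Payload 17.4 kg.
Tool frame: the origin (TCP) lies midway between the tips of the shut fingers; the grasp point (between the pads) lies env.hold_point_z behind it (env.hold_point_z is the distance from the TCP to the grasp point, in mm); z points along the fingers, y is the line along which they close (so a half turn about z gives the same grasp; the last joint's range is limited). The gripper opens to 85 mm and grips with 20 to 120 N. Pads are 22 mm wide; open, the fingers measure 114 mm over their backs; the gripper's body (76 mm by 85 mm) begins 54 mm behind the grasp point. The pads swing forward as they close: fully open they stand 13 mm farther back than shut.
Start: joints at [-1.245, 0.116, 1.442, -0, 1.584, -0.038], TCP at [240.175, -630.832, 231.303] pointing down, gripper open.
Joint ranges: [-2.83, 2.83], [-0.83, 2.19], [0.07, 2.5], [-1.14, 4.28], [0.01, 3], [-2.97, 2.97]. Speed limits (rad/s): [1.89, 1.89, 2.22, 3.14, 3.14, 3.14].

INTERFACE

Orientations are given as a 3x3 rotation matrix whose columns are the frame's x, y, z axes.
In Python, from bench import readout, viewer, env, nets gives the robot as it stands. The module is installed in compiled form; this text tells all that it offers.
- The arm moves only by the tool apply_moves, never from a script. Its argument "rows" is a list of rows, each a list of 6 numbers: the shift along the tool's x, y, z in mm, then the turn, a rotation vector about the tool's x, y, z in rad. In form: [[dx, dy, dz, wx, wy, wz], ...]. A call has 1 to 12 rows; each row shifts and turns the commanded pose from where the row before left it, along the tool's axes as they then stand; what a row does not reach is not made up. A row lasts 1/12 s, in which the tool goes at most 41.7 mm and 7.16 degrees, less where a joint would pass 70% of its speed; a pose out of reach is approached as far as the arm can. A call with a gripper value outside its range is refused whole. "claw" is the finger opening in mm, from 0 to 85.4, set as the call begins (left out, the last holds). The fingers move at their own pace and stop on an object; "squeeze" is the grip in N (left out, the last holds). Time passes only in rows, so rows that do not move let the fingers close. It gives the time, the measured TCP pose, the force, the opening and the grip force at its end, in the units of the state.
- readout.read_state(): the state, without advancing time (a new reading comes with each control period).
- viewer.get_image(name): name is "scene" or "top" or "wrist"; returns (picture, depth): 480x640x3 uint8, blue, green, red; 480x640 float32, mm along the optical axis (not along the pixel's ray), 0 where there is no reading.
- viewer.camera_params(name): a dict with "mtx" (3x3 intrinsics, pixels), "R" (3x3) and "t" (3): a world point X has camera coordinates R X + t; the wrist camera has in their place "tool_from_camera" (4x4, takes a point from camera to tool coordinates, whose origin is the TCP and whose axes are the flange's). Camera axes: x right, y down, z forward; pixel columns grow to the right and rows downward; lengths in mm; the calibration is good to about 2 mm. A picture is of the moment at which its call begins: read the wrist's pose just before it. camera_params takes no time and is no camera call.
- env.finish_job(): hands the job in; it is judged then, once.
Trained networks look in the newest picture that a camera, given by its name, has taken for a name from the list of things; names that differ only in an ending like _2 or _b are one class to them, and where a whole thing is asked for, a point or a joint stands for the part that bears it (a point fixed in the world has none). Each returns a list of dicts, best first, with "conf" (0 to 1); they miss things now and then, are a little off and sometimes report something else, mostly with a low value. They report only what shows in the picture. A call takes as long as a camera call.
- nets.look_for(camera, query): "uv" ([column, row] in pixels, amid what is visible of it).
- nets.tip_of(camera, query): "uv" ([column, row] in pixels: a listed point, or the origin of a listed thing).
The state is a dict: "t": time; "joint_positions": joint angles; "qvel": joint speeds; "tau": joint torques, N m; "ee_pos": TCP position; "tcp_rot": TCP orientation; "force": force on the tool from outside, world axes, zero at the start; "wrist_torque": the same for the moment, N m; "finger_gap": finger opening in mm; "gripper_force": force on a finger pad.
Only numpy, scipy, OpenCV 4.12 (cv2) and the standard library are available. Lean on these libraries where they do the work, as an engineer would, in place of code of your own. Each camera call takes 0.05 s, during which the arm holds its last target. There are 200 camera calls.

## Working session

There is one attempt and no reset: what is moved stays moved. The work goes in short steps, Python scripts to look and compute and a tool call to move; the robot and the scene stay as the last step left them, time stands still between calls to the robot, and variables do not carry over. Pictures are saved under pics/ and viewed, at most 10 in all, crops included, and the job is handed in when it is done.

Besides the shell and the picture viewer there is one more tool, called after "Emit:" as name(argument=value, ...), one argument or row to a line, values as JSON. apply_moves: Moves the arm, as the interface text tells. Its arguments: {"type":"object","properties":{"rows":{"type":"array"},"claw":{"type":"number"},"squeeze":{"type":"number"}},"required":["rows"]}

```bash
mkdir -p pics; cat > h.py <<'E'
import numpy as np, cv2
from bench import readout, viewer, env, nets
def w(cam,uv,z):
    p=viewer.camera_params(cam);R=np.array(p["R"]);t=np.array(p["t"]).ravel();K=np.array(p["mtx"])
    c=-R.T@t; d=R.T@np.linalg.inv(K)@np.array([uv[0],uv[1],1.]); return c+d*(z-c[2])/d[2]
def cloud(cam,dep):
    p=viewer.camera_params(cam);R=np.array(p["R"]);t=np.array(p["t"]).ravel();K=np.array(p["mtx"])
    v,u=np.mgrid[:480,:640]; P=np.stack([(u-K[0,2])/K[0,0]*dep,(v-K[1,2])/K[1,1]*dep,dep],-1)
    return (P-t)@R
E
python3 - <<'E'
from h import *
s=readout.read_state();print(s["t"],s["ee_pos"],np.round(s["tcp_rot"],3).tolist(),s["finger_gap"],env.hold_point_z)
for c in("top","scene"):
    im,d=viewer.get_image(c);cv2.imwrite(f"pics/{c}0.png",im);np.save(f"{c}0.npy",d)
    for q,z in(("tip_box_mid",27),("stop_face",3),("lane",0)):
        r=nets.tip_of(c,q)
        for k in r[:2]:print(c,q,np.round(k["uv"]),k["conf"],np.round(w(c,k["uv"],z)))
E
```

```text
0.0 [ 240.11258824 -630.64003628  230.56075963] [[0.935, 0.356, -0.0], [0.356, -0.935, 0.001], [0.0, -0.001, -1.0]] 85.16743873569871 18.700000000000003
top tip_box_mid [379. 279.] 0.83 [ 448. -156.   27.]
top stop_face [282. 282.] 0.61 [439.  69.   3.]
top lane [341. 278.] 0.97 [450. -70.   0.]
top lane [208. 262.] 0.22 [486. 247.   0.]
scene tip_box_mid [382. 246.] 0.62 [448. -38.  27.]
scene tip_box_mid [403. 226.] 0.6 [ 448. -146.   27.]
scene stop_face [357. 286.] 0.63 [439.  84.   3.]
scene lane [384. 248.] 0.82 [460. -78.   0.]
```

View pics/top0.png

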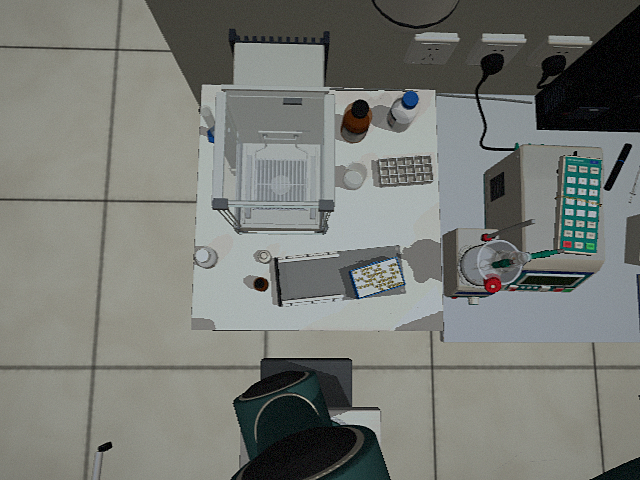

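View pics/scene0.png

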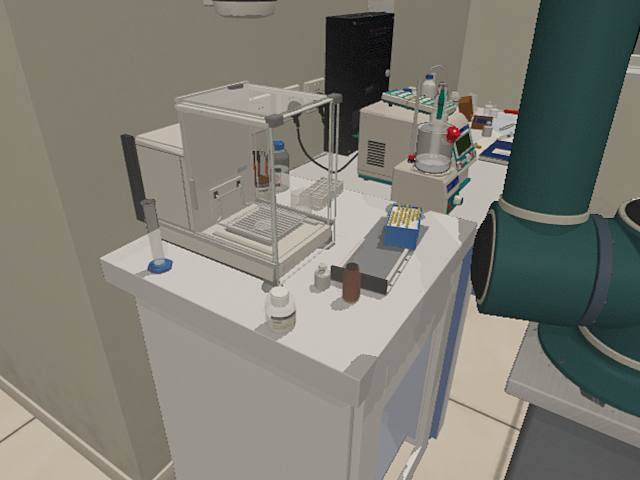

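The lane runs along about +y world, from its mouth near (450,-70) to the stop near (440,75). The box is at about (448,-156), at top pixel (377,277), skewed on the apron. Next is a wrist view from above.

```bash
cat >> h.py <<'E'
def go(pos,yaw):
    "rows needed: total shift in tool axes and turn"
    s=readout.read_state();R=np.array(s["tcp_rot"]);d=R.T@(np.array(pos,float)-s["ee_pos"])
    a=np.arctan2(R[1,0],R[0,0]); print("t",round(s["t"],2),"shift",np.round(d,1),"wz",round(-((yaw-a+np.pi)%(2*np.pi)-np.pi),3),"rows",np.linalg.norm(d)/41.7)
E
python3 - <<'E'
from h import *
p=viewer.camera_params("wrist");print(np.round(p["tool_from_camera"],2),np.round(p["mtx"]))
go([280,-280,390],.15);go([390,-110,380],.15)
E
```

```text
[[  -0.     -0.95   -0.31   80.29]
 [   1.      0.     -0.     -0.65]
 [   0.     -0.31    0.95 -143.08]
 [   0.      0.      0.      1.  ]] [[400.   0. 326.]
 [  0. 400. 242.]
 [  0.   0.   1.]]
t 0.4 shift [ 162.1 -313.7 -158.8] wz 0.214 rows 9.283887535388033
t 0.4 shift [ 325.4 -433.4 -148.7] wz 0.214 rows 13.47721454076093
```

Emit:
apply_moves(
  rows=[
    [16, -31, -16, 0, 0, 0],
    [16, -31, -16, 0, 0, 0],
    [16, -31, -16, 0, 0, 0],
    [16, -31, -16, 0, 0, 0],
    [16, -31, -16, 0, 0, 0],
    [16, -31, -16, 0, 0, 0],
    [16, -31, -16, 0, 0, 0],
    [16, -31, -16, 0, 0, 0],
    [16, -31, -16, 0, 0, 0],
    [16, -31, -16, 0, 0, 0],
    [0, 0, 0, 0, 0, 0.107],
    [0, 0, 0, 0, 0, 0.107],
  ],
  claw=60,
)

```text
t: 1.4
ee_pos: [279.6, -282.7, 393.2]
tcp_rot: [[0.989, 0.147, 0.003], [0.147, -0.989, -0.003], [0.002, 0.003, -1.0]]
force: [-0.4, 0.4, -0.2]
finger_gap: 60.0
gripper_force: 0.0
```

```bash
python3 - <<'E'
from h import *
go([385,-100,230],.15);print(readout.read_state()["ee_pos"])
E
```

```text
t 1.4 shift [ 130.8 -165.7  162.9] wz -0.002 rows 6.3946797954890275
[ 279.60389498 -282.69070235  393.16352514]
```

Emit:
apply_moves(
  rows=[
    [18.5, -23.5, 23, 0, 0, 0],
    [18.5, -23.5, 23, 0, 0, 0],
    [18.5, -23.5, 23, 0, 0, 0],
    [18.5, -23.5, 23, 0, 0, 0],
    [18.5, -23.5, 23, 0, 0, 0],
    [18.5, -23.5, 23, 0, 0, 0],
    [18.5, -23.5, 23, 0, 0, 0],
    [0, 0, 0, 0, 0, 0],
    [0, 0, 0, 0, 0, 0],
  ],
)

```text
t: 2.15
ee_pos: [382.8, -101.0, 229.4]
tcp_rot: [[0.988, 0.152, -0.002], [0.152, -0.988, 0.001], [-0.002, -0.001, -1.0]]
force: [-0.2, 0.1, 0.7]
finger_gap: 60.4
gripper_force: 0.0
```

```bash
cat >> h.py <<'E'
def wcloud():
    s=readout.read_state();im,dep=viewer.get_image("wrist");p=viewer.camera_params("wrist");K=np.array(p["mtx"]);T=np.array(p["tool_from_camera"])
    v,u=np.mgrid[:480,:640];P=np.stack([(u-K[0,2])/K[0,0]*dep,(v-K[1,2])/K[1,1]*dep,dep],-1)
    P=(P@T[:3,:3].T+T[:3,3])@np.array(s["tcp_rot"]).T+s["ee_pos"]; P[dep<=0]=np.nan
    return im,P
def wpt(uv,z,s):
    p=viewer.camera_params("wrist");K=np.array(p["mtx"]);T=np.array(p["tool_from_camera"]);R=np.array(s["tcp_rot"])
    c=R@T[:3,3]+s["ee_pos"];d=R@T[:3,:3]@np.linalg.inv(K)@np.array([uv[0],uv[1],1.]);return c+d*(z-c[2])/d[2]
E
python3 - <<'E'
from h import *
im,P=wcloud();s=readout.read_state();cv2.imwrite("pics/w1.png",im);np.savez("w1.npz",im=im,P=P)
print(s["t"],s["ee_pos"])
for q,z in(("tip_box_mid",27),("stop_face",3),("lane",0)):
    for k in nets.tip_of("wrist",q)[:2]:print(q,np.round(k["uv"]),k["conf"],np.round(wpt(k["uv"],z,s)))
E
```

```text
2.2 [ 382.88555411 -102.00276568  230.58567947]
tip_box_mid [394. 139.] 0.79 [ 448. -149.   27.]
stop_face [136. 107.] 0.76 [440.  76.   3.]
lane [300. 115.] 0.75 [455. -67.   0.]
```

View pics/w1.png

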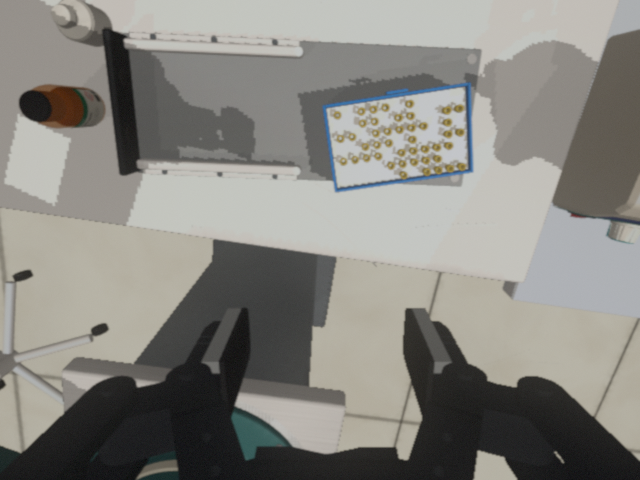

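The wrist view shows the box's rim corners at about (326,104), (470,84), (472,171) and (337,190). The rails run (125,42)-(300,50) and (138,168)-(298,172), with the stop at u≈120. I'll fit the depth cloud to these.

```bash
cat > fit.py <<'E'
from h import *
def fit(im,P,lane=None):
    g=im.astype(int);z=P[...,2]
    m=(g[...,0]>g[...,2]+50)&(z>43)&(z<58); q=P[m]
    hull=(z>40)&(z<60)&(P[...,1]<-20)&(P[...,1]>-260)&(P[...,0]>360)&(P[...,0]<540)
    for nm,mm in(("rim",m),("all",hull)):
        pts=P[mm][:,:2].astype(np.float32); (c,sz,a)=cv2.minAreaRect(pts);b=cv2.boxPoints((c,sz,a))
        e=max([(b[1]-b[0]),(b[2]-b[1])],key=np.linalg.norm); e=e/np.linalg.norm(e); e=e if e[1]>0 else -e
        print(nm,len(pts),"c",np.round(c,1),"size",np.round(sz,1),"dir",round(float(np.arctan2(e[1],e[0])),4))
        if lane is not None:
            o,y=lane;R=np.array([[np.cos(y),np.sin(y)],[-np.sin(y),np.cos(y)]])
            B=(b-o)@R.T; print(" lane corners",np.round(B,1).tolist()," c",np.round(R@(np.array(c)-o),1),"yaw",round(float(np.arctan2(e[1],e[0]))-y,4))
E
python3 - <<'E'
from fit import *
d=np.load("w1.npz");im,P=d["im"],d["P"];fit(im,P)
v,u=np.mgrid[:480,:640];z=P[...,2]
print("table z",np.nanmedian(z[200:215,420:480]),"tray z",np.nanmedian(z[60:130,260:295]))
L=[]
for n,(v0,v1,u0,u1) in dict(near=(155,182,140,305),far=(32,60,125,308)).items():
    m=(v>=v0)&(v<v1)&(u>=u0)&(u<u1)&(z>14)&(z<24);q=P[m];l=cv2.fitLine(q[:,:2].astype(np.float32),cv2.DIST_HUBER,0,.01,.01).ravel()
    if l[1]<0:l[:2]*=-1
    t=(q[:,:2]-l[2:])@l[:2];n_=(q[:,:2]-l[2:])@np.array([-l[1],l[0]]);print(n,m.sum(),"z",np.median(q[:,2]),"yaw",np.arctan2(l[1],l[0]),"pt",l[2:],"ends",l[2:]+l[:2]*t.min(),l[2:]+l[:2]*t.max(),t.max()-t.min(),"wid",np.percentile(n_,[2,98]))
    L.append(l)
m=(v>=40)&(v<170)&(u>=95)&(u<145)&(z>28)&(z<40);q=P[m];r=cv2.minAreaRect(q[:,:2].astype(np.float32));print("stop",r,np.median(q[:,2]))
E
```

```text
rim 1290 c [ 450.  -147.2] size [ 70.  111.8] dir 1.8638
all 12782 c [ 450.1 -147.8] size [ 70.3 112.5] dir 1.8709
table z 0.29569754190791286 tray z 3.518495467069087
near 1526 z 18.3255611466992 yaw 1.6827726 pt [400.45255    -2.7871833] ends [408.31843734 -72.7394347 ] [392.54306106  67.55273604] 141.17632690594357 wid [-3.5516964   4.19783066]
far 2002 z 18.320654668972153 yaw 1.6819975 pt [494.90295    8.907216] ends [502.87024022 -62.44475022] [486.72151654  82.17704069] 145.52059474711353 wid [-4.05195313  3.69721339]
stop ((437.84820556640625, 79.97700500488281), (99.46782684326172, 9.0784330368042), 7.147561073303223) 32.99211182626203
```

```bash
cat >> h.py <<'E'
O=np.array([455.1,-63.2]);PSI=1.6824
X=np.array([np.cos(PSI),np.sin(PSI)]);Y=np.array([-X[1],X[0]])
def lane(x,y,z): return [*(O+x*X+y*Y),z]
def inlane():
    s=readout.read_state();d=s["ee_pos"][:2]-O;print("lane pos",round(d@X,1),round(d@Y,1),round(s["ee_pos"][2],1),"F lane",np.round([s["force"][:2]@X,s["force"][:2]@Y],1))
E
python3 - <<'E'
from fit import *
d=np.load("w1.npz");fit(d["im"],d["P"],(O,PSI));inlane();go(lane(-83,92,19),PSI-np.pi/2)
E
```

```text
rim 1290 c [ 450.  -147.2] size [ 70.  111.8] dir 1.8638
 lane corners [[-34.3, 58.9], [-144.2, 38.7], [-131.6, -30.1], [-21.7, -9.9]]  c [-82.9  14.4] yaw 0.1814
all 12782 c [ 450.1 -147.8] size [ 70.3 112.5] dir 1.8709
 lane corners [[-34.8, 59.5], [-145.4, 38.4], [-132.2, -30.7], [-21.6, -9.6]]  c [-83.5  14.4] yaw 0.1885
lane pos -31.6 76.2 231.4 F lane [-0.6 -0.2]
t 2.35 shift [-18.   50.6 212.4] wz 0.037 rows 5.254431064539232
```

Emit:
apply_moves(
  rows=[
    [0, 0, 0, 0, 0, 0.037],
    [-8, 25.5, 20, 0, 0, 0],
    [-8, 26, 30, 0, 0, 0],
    [0, 0, 40, 0, 0, 0],
    [0, 0, 40, 0, 0, 0],
    [0, 0, 35, 0, 0, 0],
    [0, 0, 27, 0, 0, 0],
    [0, 0, 20, 0, 0, 0],
    [0, 0, 0, 0, 0, 0],
    [0, 0, 0, 0, 0, 0],
  ],
)

```text
t: 3.18
ee_pos: [372.6, -155.9, 18.8]
tcp_rot: [[0.994, 0.111, -0.001], [0.111, -0.994, 0.0], [-0.001, -0.0, -1.0]]
force: [0.2, 0.1, 0.3]
finger_gap: 60.1
gripper_force: 0.0
```

```bash
python3 - <<'E'
from h import *
inlane();go(lane(-83,45,19),PSI-np.pi/2)
E
```

```text
lane pos -82.9 92.3 18.8 F lane [ 0.1 -0.2]
t 3.18 shift [47.3  0.1 -0.2] wz -0.0 rows 1.135457522715704
```

Emit:
apply_moves(
  rows=[
    [7, 0, 0, 0, 0, 0],
    [6, 0, 0, 0, 0, 0],
    [4, 0, 0, 0, 0, 0],
    [3, 0, 0, 0, 0, 0],
    [2, 0, 0, 0, 0, 0],
    [2, 0, 0, 0, 0, 0],
    [2, 0, 0, 0, 0, 0],
    [2, 0, 0, 0, 0, 0],
    [2, 0, 0, 0, 0, 0],
    [2, 0, 0, 0, 0, 0],
    [2, 0, 0, 0, 0, 0],
    [2, 0, 0, 0, 0, 0],
  ],
)

```text
t: 4.18
ee_pos: [408.7, -151.1, 18.3]
tcp_rot: [[0.994, 0.113, -0.0], [0.113, -0.994, 0.0], [-0.0, -0.0, -1.0]]
force: [-0.7, 0.9, -0.7]
finger_gap: 60.3
gripper_force: 0.4
```

Emit:
apply_moves(
  rows=[
    [2, 0, 0, 0, 0, 0],
    [2, 0, 0, 0, 0, 0],
    [2, 0, 0, 0, 0, 0],
    [1, 0, 0, 0, 0, 0],
    [1, 0, 0, 0, 0, 0],
    [0, 0, 0, 0, 0, 0],
    [0, 0, 0, 0, 0, 0],
  ],
)

```text
t: 4.77
ee_pos: [416.6, -150.2, 18.3]
tcp_rot: [[0.994, 0.113, 0.0], [0.113, -0.994, -0.0], [0.0, 0.0, -1.0]]
force: [0.9, -0.3, 0.3]
finger_gap: 59.6
gripper_force: 0.0
```

```bash
python3 - <<'E'
from fit import *
inlane();im,P=wcloud();cv2.imwrite("pics/w2.png",im);fit(im,P,(O,PSI))
E
```

```text
lane pos -82.2 48.0 18.3 F lane [-0.4 -0.9]
rim 8965 c [ 464. -152.] size [ 70.5 112.8] dir 1.718
 lane corners [[-34.1, 38.3], [-146.8, 34.2], [-144.3, -36.2], [-31.6, -32.2]]  c [-89.2   1. ] yaw 0.0356
all 91419 c [ 451.9 -153.6] size [ 94.9 112.9] dir 1.7093
 lane corners [[-34.3, 62.1], [-147.2, 59.1], [-144.7, -35.7], [-31.8, -32.7]]  c [-89.5  13.2] yaw 0.0269
```

View pics/w2.png

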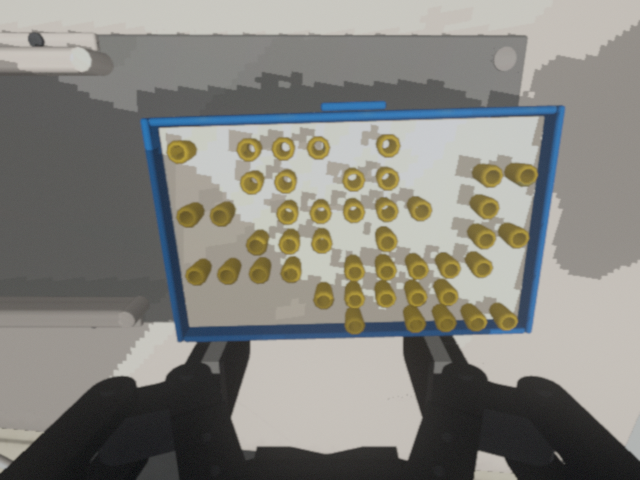

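The box's left side rests on the front finger, and about 0.035 rad of skew remains. Pushing 3 mm more.

Emit:
apply_moves(
  rows=[
    [1, 0, 0, 0, 0, 0],
    [1, 0, 0, 0, 0, 0],
    [1, 0, 0, 0, 0, 0],
    [0, 0, 0, 0, 0, 0],
    [0, 0, 0, 0, 0, 0],
  ],
)

```text
t: 5.23
ee_pos: [419.6, -149.9, 18.3]
tcp_rot: [[0.994, 0.113, 0.0], [0.113, -0.994, -0.0], [0.0, 0.0, -1.0]]
force: [0.2, 0.3, -0.3]
finger_gap: 60.1
gripper_force: 0.0
```

```bash
python3 - <<'E'
from fit import *
inlane();im,P=wcloud();fit(im,P,(O,PSI))
E
```

```text
lane pos -82.2 44.9 18.3 F lane [ 0.3 -0.3]
rim 9060 c [ 466.  -152.7] size [ 70.3 113. ] dir 1.688
 lane corners [[-33.9, 34.6], [-146.9, 34.0], [-146.5, -36.3], [-33.5, -35.7]]  c [-90.2  -0.8] yaw 0.0056
all 90580 c [ 454.6 -154. ] size [ 93.1 113. ] dir 1.684
 lane corners [[-33.7, 57.3], [-146.8, 57.1], [-146.6, -36.0], [-33.6, -35.9]]  c [-90.2  10.6] yaw 0.0016
```

Emit:
apply_moves(
  rows=[
    [-10, 0, 0, 0, 0, 0],
    [-15, 0, 0, 0, 0, 0],
    [0, 0, -35, 0, 0, 0],
    [0, 0, -40, 0, 0, 0],
    [0, 0, -15, 0, 0, -0.121],
    [0, 0, 0, 0, 0, -0.121],
    [0, 0, 0, 0, 0, -0.121],
    [0, 0, 0, 0, 0, -0.121],
    [0, 0, 0, 0, 0, -0.121],
    [0, 0, 0, 0, 0, -0.121],
    [0, 0, 0, 0, 0, -0.121],
    [0, 0, 0, 0, 0, -0.121],
  ],
  claw=32,
)

```text
t: 6.28
ee_pos: [394.0, -152.7, 108.2]
tcp_rot: [[0.465, 0.885, -0.0], [0.885, -0.465, -0.0], [-0.0, -0.0, -1.0]]
force: [0.9, 0.0, 0.5]
finger_gap: 32.2
gripper_force: 0.0
```

Emit:
apply_moves(
  rows=[
    [0, 0, 0, 0, 0, -0.121],
    [0, 0, 0, 0, 0, -0.121],
    [0, 0, 0, 0, 0, -0.121],
    [0, 0, 0, 0, 0, -0.121],
    [0, 0, 0, 0, 0, -0.119],
    [0, 0, 0, 0, 0, 0],
    [0, 0, 0, 0, 0, 0],
  ],
)

```text
t: 6.87
ee_pos: [394.2, -152.7, 108.3]
tcp_rot: [[-0.109, 0.994, 0.0], [0.994, 0.109, -0.0], [-0.0, 0.0, -1.0]]
force: [-0.1, 0.1, -0.3]
finger_gap: 31.7
gripper_force: 0.0
```

```bash
python3 - <<'E'
from h import *
inlane();go(lane(-180,-0.8,108),PSI);print(readout.read_state()["finger_gap"])
E
```

```text
lane pos -82.2 70.5 108.3 F lane [0.1 0.1]
t 6.87 shift [-97.6  71.5   0.3] wz -0.003 rows 2.9024640624191105
31.71212578791088
```

Emit:
apply_moves(
  rows=[
    [-33, 0, 0, 0, 0, -0.003],
    [-33, 10, 0, 0, 0, 0],
    [-31.5, 31, 0, 0, 0, 0],
    [0, 30.5, 0, 0, 0, 0],
    [0, 0, 30, 0, 0, 0],
    [0, 0, 30, 0, 0, 0],
    [0, 0, 15, 0, 0, 0],
    [0, 0, 10, 0, 0, 0],
    [0, 0, 0, 0, 0, 0],
    [0, 0, 0, 0, 0, 0],
  ],
)

```text
t: 7.7
ee_pos: [474.9, -239.8, 23.9]
tcp_rot: [[-0.114, 0.993, 0.0], [0.993, 0.114, -0.0], [-0.0, 0.0, -1.0]]
force: [0.8, 1.1, -0.1]
finger_gap: 31.7
gripper_force: 0.0
```

```bash
python3 - <<'E'
from fit import *
inlane();go(lane(-180,-.8,23),PSI);im,P=wcloud();cv2.imwrite("pics/w3.png",im);fit(im,P,(O,PSI))
E
```

```text
lane pos -177.7 -0.0 23.9 F lane [ 1.  -0.9]
t 7.7 shift [-2.3  0.8  0.9] wz 0.003 rows 0.06105112905058909
rim 5014 c [ 468.1 -169.9] size [70.5 76. ] dir 1.6854
 lane corners [[-69.6, 34.3], [-145.6, 34.1], [-145.4, -36.4], [-69.4, -36.2]]  c [-107.5   -1. ] yaw 0.003
all 70416 c [ 470.2 -190.4] size [ 70.9 120.3] dir 1.6821
 lane corners [[-67.9, 34.5], [-188.2, 34.6], [-188.2, -36.3], [-67.9, -36.4]]  c [-128.1   -0.9] yaw -0.0003
```

View pics/w3.png

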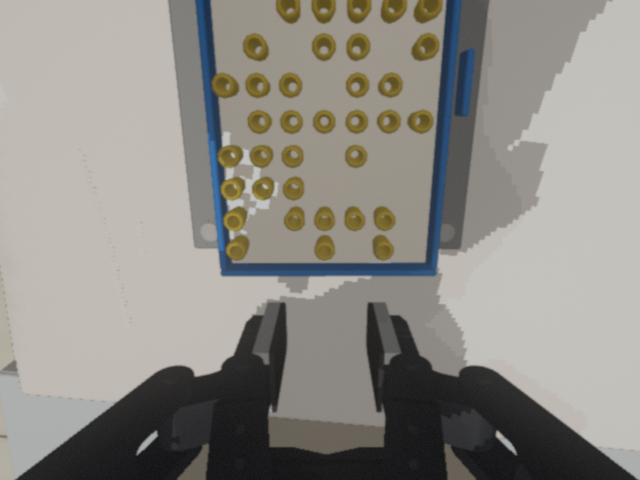

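Emit:
apply_moves(
  rows=[
    [5, 0.8, 0, 0, 0, 0.003],
    [5, 0, 0, 0, 0, 0],
    [4, 0, 0, 0, 0, 0],
    [2, 0, 0, 0, 0, 0],
    [1.5, 0, 0, 0, 0, 0],
    [1.5, 0, 0, 0, 0, 0],
    [2, 0, 0, 0, 0, 0],
    [3, 0, 0, 0, 0, 0],
    [4, 0, 0, 0, 0, 0],
    [4, 0, 0, 0, 0, 0],
    [4, 0, 0, 0, 0, 0],
    [4, 0, 0, 0, 0, 0],
  ],
)

```text
t: 8.75
ee_pos: [471.1, -199.5, 23.4]
tcp_rot: [[-0.113, 0.994, 0.0], [0.994, 0.113, -0.0], [-0.0, 0.0, -1.0]]
force: [-0.1, -1.0, 1.5]
finger_gap: 31.9
gripper_force: 1.0
```

Emit:
apply_moves(
  rows=[
    [4, 0, 0, 0, 0, 0],
    [4, 0, 0, 0, 0, 0],
    [4, 0, 0, 0, 0, 0],
    [4, 0, 0, 0, 0, 0],
    [4, 0, 0, 0, 0, 0],
    [3, 0, 0, 0, 0, 0],
    [2, 0, 0, 0, 0, 0],
    [1, 0, 0, 0, 0, 0],
    [0, 0, 0, 0, 0, 0],
  ],
)

```text
t: 9.5
ee_pos: [468.1, -173.7, 23.2]
tcp_rot: [[-0.113, 0.994, -0.0], [0.994, 0.113, 0.0], [0.0, -0.0, -1.0]]
force: [-0.4, -0.6, 0.7]
finger_gap: 32.0
gripper_force: 0.0
```

```bash
python3 - <<'E'
from fit import *
inlane();go(lane(16,-.8,23),PSI);im,P=wcloud();fit(im,P,(O,PSI))
im,d=viewer.get_image("top");P=cloud("top",d);fit(im,P,(O,PSI))
E
```

```text
lane pos -111.3 -0.6 23.2 F lane [-0.5  0.5]
t 9.5 shift [127.3   0.4   0.2] wz 0.002 rows 3.052511754715432
rim 6898 c [ 461.8 -114.3] size [70.5 96.8] dir 1.6807
 lane corners [[-3.0, 34.2], [-99.9, 34.3], [-100.0, -36.2], [-3.2, -36.3]]  c [-51.5  -1. ] yaw -0.0017
all 81957 c [ 462.9 -124.8] size [ 70.9 120.3] dir 1.6802
 lane corners [[-1.9, 34.4], [-122.1, 34.7], [-122.3, -36.2], [-2.0, -36.5]]  c [-62.1  -0.9] yaw -0.0022
rim 102 c [531.6 -34.8] size [749.2 168.8] dir 1.0413
 lane corners [[-230.1, 212.5], [-331.0, 77.3], [269.4, -370.8], [370.4, -235.6]]  c [ 19.7 -79.2] yaw -0.6411
all 1013 c [460.2 -94.4] size [70.5 88. ] dir 1.68
 lane corners [[12.5, 33.6], [-75.5, 33.8], [-75.7, -36.7], [12.4, -36.9]]  c [-31.6  -1.6] yaw -0.0024
```

Emit:
apply_moves(
  rows=[
    [2, 0, 0, 0, 0, 0],
    [3, 0, 0, 0, 0, 0],
    [4, 0, 0, 0, 0, 0.001],
    [4, 0, 0, 0, 0, 0],
    [4, 0, 0, 0, 0, 0],
    [4, 0, 0, 0, 0, 0],
    [4, 0, 0, 0, 0, 0],
    [4, 0, 0, 0, 0, 0],
    [4, 0, 0, 0, 0, 0],
    [4, 0, 0, 0, 0, 0],
    [4, 0, 0, 0, 0, 0],
    [4, 0, 0, 0, 0, 0],
  ],
)

```text
t: 10.6
ee_pos: [463.1, -128.9, 23.3]
tcp_rot: [[-0.112, 0.994, 0.0], [0.994, 0.112, -0.0], [-0.0, 0.0, -1.0]]
force: [0.6, -1.1, -0.5]
finger_gap: 32.0
gripper_force: 0.4
```

Emit:
apply_moves(
  rows=[
    [4, 0, 0, 0, 0, 0],
    [4, 0, 0, 0, 0, 0],
    [4, 0, 0, 0, 0, 0],
    [3, 0, 0, 0, 0, 0],
    [2, 0, 0, 0, 0, 0],
    [1, 0, 0, 0, 0, 0],
    [0, 0, 0, 0, 0, 0],
  ],
)

```text
t: 11.18
ee_pos: [461.2, -111.2, 23.3]
tcp_rot: [[-0.112, 0.994, -0.0], [0.994, 0.112, 0.0], [0.0, 0.0, -1.0]]
force: [0.0, -0.2, 0.7]
finger_gap: 32.3
gripper_force: 0.0
```

```bash
python3 - <<'E'
from fit import *
inlane();go(lane(16,-.8,23),PSI);im,P=wcloud();fit(im,P,(O,PSI));cv2.imwrite("pics/w4.png",im)
E
```

```text
lane pos -48.4 -0.7 23.3 F lane [-0.2 -0. ]
t 11.18 shift [64.4  0.1  0.3] wz 0.001 rows 1.54454030996792
rim 6961 c [454.9 -51.7] size [70.5 96.5] dir 1.6798
 lane corners [[59.7, 34.1], [-36.7, 34.3], [-36.9, -36.2], [59.6, -36.4]]  c [11.4 -1. ] yaw -0.0026
all 63529 c [456.8 -69. ] size [ 70.9 106.3] dir 1.6787
 lane corners [[47.3, 34.2], [-59.0, 34.6], [-59.3, -36.2], [47.0, -36.6]]  c [-6. -1.] yaw -0.0037
```

View pics/w4.png

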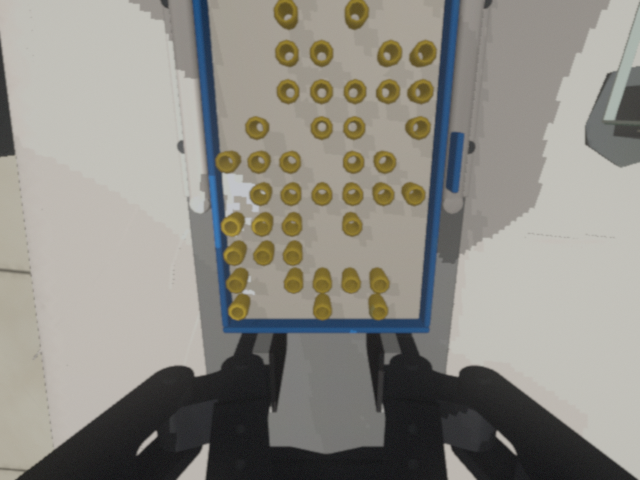

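The box is centred and straight between the rails: its edges are at u=225 and 430, with the rails at 198 and 452. Continuing.

Emit:
apply_moves(
  rows=[
    [2, 0, 0, 0, 0, 0],
    [3, 0, 0, 0, 0, 0.001],
    [4, 0, 0, 0, 0, 0],
    [4, 0, 0, 0, 0, 0],
    [4, 0, 0, 0, 0, 0],
    [4, 0, 0, 0, 0, 0],
    [4, 0, 0, 0, 0, 0],
    [4, 0, 0, 0, 0, 0],
    [4, 0, 0, 0, 0, 0],
    [4, 0, 0, 0, 0, 0],
    [4, 0, 0, 0, 0, 0],
    [4, 0, 0, 0, 0, 0],
  ],
)

```text
t: 12.23
ee_pos: [456.2, -66.3, 23.4]
tcp_rot: [[-0.111, 0.994, 0.0], [0.994, 0.111, -0.0], [-0.0, 0.0, -1.0]]
force: [0.6, -1.9, 1.5]
finger_gap: 32.0
gripper_force: 0.8
```

Emit:
apply_moves(
  rows=[
    [4, 0, 0, 0, 0, 0],
    [3, 0, 0, 0, 0, 0],
    [2, 0, 0, 0, 0, 0],
    [1, 0, 0, 0, 0, 0],
    [0, 0, 0, 0, 0, 0],
  ],
)

```text
t: 12.65
ee_pos: [455.0, -56.5, 23.3]
tcp_rot: [[-0.111, 0.994, -0.0], [0.994, 0.111, 0.0], [0.0, -0.0, -1.0]]
force: [0.7, -0.1, -0.2]
finger_gap: 32.2
gripper_force: 0.0
```

```bash
python3 - <<'E'
from fit import *
inlane();go(lane(16,-.8,23),PSI);im,P=wcloud();fit(im,P,(O,PSI))
for c in("top","scene"):
    im,d=viewer.get_image(c);P=cloud(c,d);z=P[...,2];L=np.stack([(P[...,:2]-O)@X,(P[...,:2]-O)@Y],-1)
    m=(abs(L[...,1])<25)&(L[...,0]>100)&(L[...,0]<175)
    for lo,hi in((44,60),(29,36)):
        k=m&(z>lo)&(z<hi);print(c,lo,k.sum(),np.percentile(L[k][:,0],[0,2,50,98,100]).round(1) if k.sum() else "")
    r=np.where(m.any(1))[0];q=np.where(m.any(0))[0];cv2.imwrite(f"pics/{c}5.png",cv2.resize(im[r[0]-40:r[-1]+40,q[0]-50:q[-1]+50],None,fx=4,fy=4,interpolation=2))
    print(im[r[0]-40:r[-1]+40,q[0]-50:q[-1]+50].shape)
E
```

```text
lane pos 6.6 -0.7 23.3 F lane [-0.2 -0.6]
t 12.65 shift [9.4 0.1 0.3] wz -0.0 rows 0.22459367171448902
rim 6794 c [448.9   3. ] size [70.3 96.4] dir 1.683
 lane corners [[114.6, 33.9], [18.2, 33.9], [18.3, -36.4], [114.7, -36.4]]  c [66.4 -1.2] yaw 0.0006
all 17907 c [451.6 -44.5] size [70.6 49. ] dir 0.0
 lane corners [[47.2, 33.7], [-1.5, 39.2], [-9.4, -30.9], [39.4, -36.4]]  c [18.9  1.4] yaw -1.6824
top 44 282 [100.2 100.6 116.4 171.5 173.8]
top 29 71 [127.9 140.  144.8 169.8 172.8]
(105, 135, 3)
scene 44 246 [100.1 100.6 117.9 131.1 132. ]
scene 29 87 [126.2 126.7 130.4 149.3 174.4]
(131, 140, 3)
```

Emit:
apply_moves(
  rows=[
    [1, 0, 0, 0, 0, 0],
    [1, 0, 0, 0, 0, 0],
    [1, 0, 0, 0, 0, 0],
    [1, 0, 0, 0, 0, 0],
    [1, 0, 0, 0, 0, 0],
    [1, 0, 0, 0, 0, 0],
    [1, 0, 0, 0, 0, 0],
    [0.5, 0, 0, 0, 0, 0],
  ],
)

```text
t: 13.47
ee_pos: [454.2, -49.1, 23.3]
tcp_rot: [[-0.111, 0.994, -0.0], [0.994, 0.111, 0.0], [0.0, -0.0, -1.0]]
force: [0.6, -0.4, -1.8]
finger_gap: 31.9
gripper_force: 0.3
```

Emit:
apply_moves(
  rows=[
    [0.5, 0, 0, 0, 0, 0],
    [0.5, 0, 0, 0, 0, 0],
  ],
)

```text
t: 13.63
ee_pos: [454.1, -48.3, 23.3]
tcp_rot: [[-0.111, 0.994, -0.0], [0.994, 0.111, -0.0], [-0.0, -0.0, -1.0]]
force: [0.2, -0.5, -0.0]
finger_gap: 32.5
gripper_force: 0.3
```

```bash
python3 - <<'E'
from fit import *
inlane();im,P=wcloud();fit(im,P,(O,PSI));inlane()
c="scene"
im,d=viewer.get_image(c);P=cloud(c,d);z=P[...,2];L=np.stack([(P[...,:2]-O)@X,(P[...,:2]-O)@Y],-1)
m=(abs(L[...,1])<25)&(L[...,0]>100)&(L[...,0]<175)
for lo,hi in((44,60),(30,35)):
        k=m&(z>lo)&(z<hi);print(c,lo,k.sum(),np.percentile(L[k][:,0],[0,2,50,98,100]).round(1))
r=np.where(m.any(1))[0];q=np.where(m.any(0))[0];cv2.imwrite("pics/s6.png",cv2.resize(im[r[0]-30:r[-1]+30,q[0]-30:q[-1]+30],None,fx=5,fy=5,interpolation=2))
E
```

```text
lane pos 15.0 -0.7 23.3 F lane [-0.5 -0.1]
rim 6642 c [448.   11.3] size [70.4 96.4] dir 1.6827
 lane corners [[123.1, 34.0], [26.6, 34.0], [26.6, -36.5], [123.1, -36.4]]  c [74.8 -1.2] yaw 0.0003
all 12354 c [451.1 -40.4] size [69.8 40.9] dir 0.0
 lane corners [[47.3, 33.8], [6.6, 38.4], [-1.1, -31.0], [39.5, -35.5]]  c [23.1  1.4] yaw -1.6824
lane pos 15.0 -0.7 23.3 F lane [ 0.3 -0.5]
scene 44 319 [100.  100.8 119.8 139.1 139.7]
scene 30 62 [134.4 135.3 139.1 148.6 174.2]
```

View pics/s6.png

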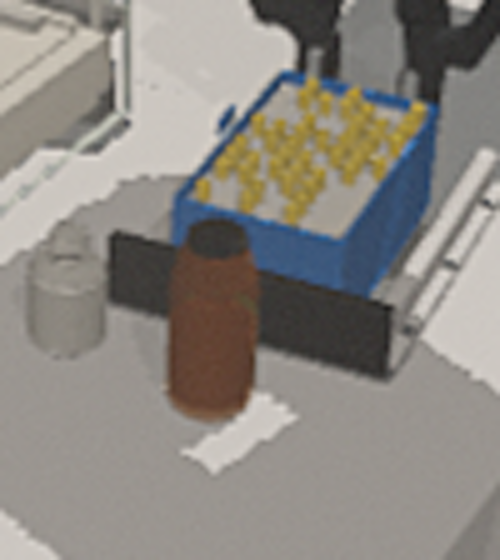

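The picture shows the box's front just behind the black stop, with no visible gap. I'll creep forward until the force rises.

Emit:
apply_moves(
  rows=[
    [0.5, 0, 0, 0, 0, 0],
    [0.3, 0, 0, 0, 0, 0],
  ],
)

```text
t: 13.9
ee_pos: [454.1, -47.5, 23.4]
tcp_rot: [[-0.111, 0.994, 0.0], [0.994, 0.111, -0.0], [-0.0, 0.0, -1.0]]
force: [0.5, -1.3, 0.7]
finger_gap: 32.0
gripper_force: 0.5
```

Emit:
apply_moves(
  rows=[
    [0.3, 0, 0, 0, 0, 0],
    [0.3, 0, 0, 0, 0, 0],
  ],
)

```text
t: 14.07
ee_pos: [454.1, -47.3, 23.4]
tcp_rot: [[-0.111, 0.994, 0.0], [0.994, 0.111, -0.001], [-0.001, 0.0, -1.0]]
force: [-0.7, -8.2, 1.0]
finger_gap: 31.9
gripper_force: 4.2
```

```bash
python3 - <<'E'
from h import *
inlane()
E
```

```text
lane pos 15.9 -0.8 23.4 F lane [-8.1  1.6]
```

Force along the lane rose to 8 N, so the box is home. Backing off straight, then lifting.

Emit:
apply_moves(
  rows=[
    [-1, 0, 0, 0, 0, 0],
    [-3, 0, 0, 0, 0, 0],
    [-10, 0, 0, 0, 0, 0],
    [-20, 0, 0, 0, 0, 0],
    [-25, 0, 0, 0, 0, 0],
    [0, 0, -25, 0, 0, 0],
    [0, 0, -30, 0, 0, 0],
    [0, 0, -35, 0, 0, 0],
    [0, 0, -30, 0, 0, 0],
    [0, 0, 0, 0, 0, 0],
    [0, 0, 0, 0, 0, 0],
    [0, 0, 0, 0, 0, 0],
  ],
)

```text
t: 15.07
ee_pos: [460.3, -105.9, 142.6]
tcp_rot: [[-0.111, 0.994, -0.001], [0.994, 0.111, 0.0], [0.0, -0.0, -1.0]]
force: [0.1, 0.3, -0.2]
finger_gap: 32.0
gripper_force: 0.0
```

```bash
python3 - <<'E'
from fit import *
inlane();im,P=wcloud();cv2.imwrite("pics/w7.png",im);fit(im,P,(O,PSI))
E
```

```text
lane pos -43.0 -0.4 142.6 F lane [ 0.2 -0.1]
rim 1297 c [449.7  -3.3] size [70.  64.5] dir 0.1132
 lane corners [[92.3, 33.8], [27.8, 33.7], [27.9, -36.4], [92.4, -36.3]]  c [60.1 -1.3] yaw -1.5692
all 3607 c [451.4 -26.1] size [68.1 19.2] dir 0.1103
 lane corners [[46.9, 33.6], [27.7, 33.6], [27.7, -34.5], [46.8, -34.5]]  c [37.3 -0.4] yaw -1.5721
```

View pics/w7.png

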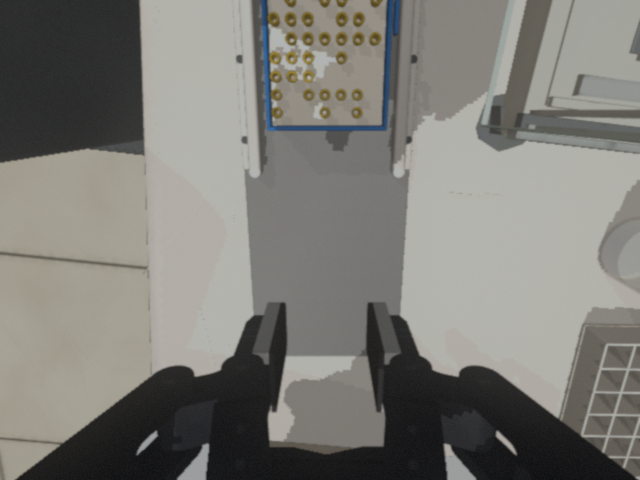

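The box's rear is at x = 27.8 mm (28 is home). It is straight, clear of both rails (edges at u=268 and 388), and the fingers are well clear.

```bash
python3 -c "
from bench import env
print(env.finish_job())"
```

```text
the job is handed in; nothing more can be done
None
```

The blue pipette-tip box was straightened, pushed down the lane without any sign of touching a rail, and stands home at the end stop with the fingers clear; the job was handed in after about 15 s.

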